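# Set up the sealing place at the burner

## Robot

A 6-joint arm with a two-finger parallel gripper is mounted at the origin on the work surface. World frame = base frame: x ahead of the robot, y to its left, z up, the work surface at z = 0. Lengths are in m, angles in degrees, forces in N, time in s.
With the tool pointing down it reaches from about 0.275 to 1 m from the base axis. Payload 8.4 kg.
Tool frame: the origin (TCP) lies on the centre line of the jaws, within the pads' length; the fingertips stand arm.finger_overhang ahead of it and the grasp point (between the pads) lies 3 mm ahead of it (arm.finger_overhang is the distance from the TCP to the fingertips, in m); z points along the fingers, y is the line along which they close (so a half turn about z gives the same grasp; the last joint's range is limited). The gripper opens to 85 mm and grips with 20 to 120 N. Pads are 22 mm wide; open, the fingers measure 114 mm over their backs; the gripper's body (76 mm by 85 mm) begins 54 mm behind the grasp point. The pads swing forward as they close: fully open they stand 13 mm farther back than shut.
Start: joints at [-76.685, 20.225, 93.587, -0, 66.188, -0.138], TCP at [0.145, -0.608, 0.253] pointing down, gripper open.
Joint ranges: [-150.9, 150.9], [-52.94, 120.26], [3.33, 152.33], [-74.26, 254.26], [0, 154.13], [-172.89, 172.89]. Speed limits (degrees/s): [127.2, 127.2, 159.86, 180, 180, 180].

## Interface

Orientations are given as [roll, pitch, yaw] about the fixed x, y, z axes, in that order (R = Rz(yaw) Ry(pitch) Rx(roll)).
In Python, from rig import arm gives the robot as it stands.
- The arm moves only by the tool drive_tool, never from a script. Its argument "targets" is a list of rows, each an object with "travel": the shift along the tool's x, y, z in cm, a list of three; "twist": the turn about the tool's z in degrees; "jaw": the gripper's target within -1 to 1 (fully open at 1, half-way at 0, shut at -1). A call has 1 to 8 rows; each row is the pose to reach, as a shift and turn from the pose commanded when the call began, along the tool's axes at that moment; what a row does not reach only later rows make up. A row lasts 1/10 s, in which the tool goes at most 50 mm and 8.59 degrees, less where a joint would pass 70% of its speed; a pose out of reach is approached as far as the arm can. A call with a gripper value outside its range is refused whole. The fingers move at their own pace and stop on an object; "squeeze" is the grip in N (left out, the last holds). Time passes only in rows, so rows that repeat a pose let the fingers close. It gives the time, the measured TCP pose, the force, the opening and the grip force at its end, in the units of the state.
- arm.get_obs(): the state, without advancing time (a new reading comes with each control period).
- arm.capture(name): name is "scene" or "top" or "wrist"; returns a dict with "image" (400x640x3 uint8, blue, green, red), "K" (3x3 intrinsics, pixels), "origin" and "orientation" of the camera in the world. Camera axes: x right, y down, z forward; pixel columns grow to the right and rows downward; lengths in m; the calibration is good to about 2 mm. A picture is of the moment at which its call begins. There is no depth.
- arm.close_job(): hands the job in; it is judged then, once.
Trained networks look in a picture, given as the dict that the camera call returned (one of the last four; its "shot" number tells which), for a name from the list of things; names that differ only in an ending like _2 or _b are one class to them, and where a whole thing is asked for, a point or a joint stands for the part that bears it (a point fixed in the world has none). Each returns a list of dicts, best first, with "confidence" (0 to 1); they miss things now and then, are a little off and sometimes report something else, mostly with a low value. They report only what shows in the picture. A call takes as long as a camera call. They do not tell look-alikes from the thing itself.
- arm.masks_of(picture, name): "pixels" (400x640 bool, what is visible of it) and "at" ([row, column] in pixels, amid what is visible of it).
The state is a dict: "clock": time; "joint_positions": joint angles; "qvel": joint speeds; "effort": joint torques, N m; "eef_pos": TCP position; "orientation": TCP orientation; "force": force on the tool from outside, world axes, zero at the start; "moment": the same for the moment, N m; "width": finger opening in m; "grasp_force": force on a finger pad.
Only numpy, scipy, OpenCV 4.12 (cv2) and the standard library are available. Lean on these libraries where they do the work, as an engineer would, in place of code of your own. Each camera call takes 0.05 s, during which the arm holds its last target. There are 200 camera calls.

## Task

Get the bench ready for flaming and sealing the culture bottle: put the roll of sealing tape onto the spindle of the tape stand, all the way down on its foot, and take the amber bottle out of its slanted rest and stand it upright on the bench exactly midway between the burner's tube and the stand's spindle, in line with the two. The bottle is glass: set it down without dropping it, and leave everything else where it is.

Things in the scene. Friction and masses are not known exactly. Their poses are not given: they have to be found in the camera images.
- bottle: the culture bottle to move: amber glass, black cap, at first leaning 38 degrees from vertical in the rest. Overall height 136 mm, body diameter 64 mm up to 74 mm height, then a shoulder to a 28 mm neck at 93 mm, eight-sided cap 36 mm across flats from 100 to 136 mm height; about 0.18 kg. Origin: centre of its underside; z along its axis to the cap, cap flats square to x and y.
- rest: slanted aluminium bottle rest, fixed: base plate 170 (x) by 90 mm (y), 6 mm thick. Origin: centre of its underside. The bottle leans 38 degrees towards the rest's -x on a back panel 74 mm wide that supports it up to 83 mm along its axis (neck and cap stick out freely); its underside centre is at x = 50, z = 37 mm of this frame.
- burner: the gas burner, fixed to the bench: dark round foot of diameter 90 mm, brass tube upright at its centre, 140 mm high in all, with a short nozzle sticking out sideways, 55 mm from the axis at 34 mm height. Origin: centre of the underside, on the tube's axis; z up.
- stand: tape stand, fixed: dark round foot of diameter 100 mm, 15 mm high, with a plain steel spindle at its centre, diameter 20 mm, its tapered tip 112 mm above the bench. Origin: centre of the underside, on the spindle's axis; z up. Burner and stand are 260 mm apart (axis to axis); either may be the one on the right.
- stand_seat (a point): point on the spindle's axis at the top face of the stand's foot, 15 mm above the bench, where the roll's lower end comes to rest.
- roll: the roll of pale sealing tape, standing on end on the bench: diameter 60 mm, 80 mm high, with a bore of diameter 28 mm right through; about 0.15 kg. Origin: centre of its lower end; z up along the bore.
- bottle2: bystander: another amber bottle just like the first, but standing upright on the bench. Origin: centre of its underside.
- jar: bystander: white plastic jar with a blue lid, diameter 68 mm, 80 mm high, to the right. Origin: centre of its underside.
- dishes: bystander: stack of three culture dishes, diameter 93 mm, 45 mm high. Origin: centre of its underside.
- marker: bystander: marker pen lying flat, 130 mm long (along its x), 14 mm thick. Origin: centre of its underside.
- alcohol: bystander: white plastic bottle with a red cap, diameter 72 mm, 190 mm high. Origin: centre of its underside.
Things that resemble listed ones, but are neither listed nor needed, are in the scene too. Leave any pink or yellow look-alike of the roll alone.

How it is judged (in metres and radians):
At the end, for the whole second after the job is handed in: Bottle upright (0.06 rad) and at rest on the bench, its axis within 12 mm of the line from burner tube to spindle and 118 to 142 mm from each (midway: 130). Roll at rest upright on the spindle, lower end within 4 mm of the foot. Both released (angle between bottle's own z axis and vertical below 0.06 rad and height (world z) of bottle between -0.004 and 0.004 m and horizontal distance between bottle and burner between 0.118 and 0.142 m and horizontal distance between bottle and stand between 0.118 and 0.142 m and x of bottle in the frame of burner between -0.012 and 0.012 m and linear speed of each of bottle, roll below 0.01 m/s and horizontal distance between roll and stand_seat below 0.007 m and angle between roll's own z axis and vertical below 0.08 rad and z of roll in the frame of stand_seat between -0.004 and 0.004 m); the robot touches nothing.
It fails at once if the glass bottle is dropped onto the bench (it comes down to the bench at more than 0.6 m/s) (height (world z) of bottle below 0.012 m and linear speed of bottle above 0.6 m/s).
It fails at once if a bystander is shifted more than 30 mm or knocked over (distance of any of bottle2, jar, dishes, marker, alcohol from where it was at the start of the episode above 0.03 m or angle between any of bottle2, jar, dishes, marker, alcohol's own z axis and vertical above 0.5 rad).
It also fails if it takes over 58 s, if anything falls off the work surface, if the arm or the gripper's body presses on something with over 40 N, if the wrist force passes 120 N, or if a joint passes its speed limit or range.

## Working session

There is one attempt and no reset: what is moved stays moved. The work goes in short steps, Python scripts to look and compute and a tool call to move; the robot and the scene stay as the last step left them, time stands still between calls to the robot, and variables do not carry over. Pictures are saved under pics/ and viewed, at most 10 in all, crops included, and the job is handed in when it is done.

Besides the shell and the picture viewer there is one more tool, called after "Request:" as name([rows], argument=value, ...), one row to a line, values as JSON. drive_tool: Moves the arm, as the interface text tells. Its arguments: {"type":"object","properties":{"targets":{"type":"array","items":{"type":"object","properties":{"travel":{"type":"array","items":{"type":"number"}},"twist":{"type":"number"},"jaw":{"type":"number"}}}},"squeeze":{"type":"number"}},"required":["targets"]}

```bash
mkdir -p pics; ls
python3 - <<'E'
from rig import arm
import cv2, pickle
P={}
for n in("scene","top"):
    p=arm.capture(n);P[n]=p
    cv2.imwrite(f"pics/{n}0.png",p["image"])
    print(n,p["K"].tolist(),p["origin"],p["orientation"])
    for t in["bottle","rest","burner","stand","roll","bottle2","jar","dishes","marker","alcohol"]:
        r=arm.masks_of(p,t)
        print(t,[(round(d["confidence"],2),[int(v) for v in d["at"]],int(d["pixels"].sum())) for d in r])
        P[n+t]=r
pickle.dump(P,open("p0.pkl","wb"))
print(arm.get_obs(),arm.finger_overhang)
E
```

```text
pics
scene [[429.33082294080333, 0.0, 320.6761133912636], [0.0, 429.33082294080333, 206.97719018015928], [0.0, 0.0, 1.0]] [ 0.89231403 -0.76796211  1.03546357] [-142.90283573   -0.66947381   25.94766525]
bottle [(0.92, [126, 373], 755), (0.82, [164, 413], 716)]
rest [(0.97, [149, 370], 732), (0.21, [190, 297], 765)]
burner [(0.24, [186, 297], 765)]
stand [(0.93, [186, 297], 827)]
roll [(0.7, [211, 349], 614), (0.7, [193, 389], 574), (0.56, [178, 348], 511)]
bottle2 [(0.92, [126, 373], 755), (0.82, [164, 413], 716)]
jar [(0.62, [269, 323], 770)]
dishes [(0.88, [233, 392], 979)]
marker [(0.71, [144, 293], 206)]
alcohol [(0.79, [305, 216], 1479)]
top [[441.3715248987985, 0.0, 320.2109568145896], [0.0, 441.3715248987985, 197.10988469000793], [0.0, 0.0, 1.0]] [ 0.5007892  -0.11185899  1.20029652] [-176.69118128   -0.18114794  -90.89168499]
bottle [(0.96, [126, 202], 703), (0.59, [188, 177], 1203), (0.42, [222, 464], 1098)]
rest [(0.76, [180, 190], 975), (0.72, [222, 466], 1066)]
burner [(0.6, [216, 383], 885)]
stand [(0.57, [230, 290], 1042), (0.52, [125, 202], 683), (0.37, [111, 302], 10
[... 337 characters left out ...]
221, 463], 975)]
{'clock': 1.1, 'joint_positions': array([-7.66844533e+01,  2.02236762e+01,  9.35885638e+01,  1.46521573e-04,
        6.61884115e+01, -1.36727189e-01]), 'qvel': array([-0.00878785,  0.05489795,  0.0629381 , -0.00158291,  0.05469883,
        0.05093186]), 'effort': array([ 4.80652216e-04, -6.05173373e+01, -3.42446029e+01, -6.09824724e-05,
        9.97555071e-04, -2.68591396e-05]), 'eef_pos': array([ 0.14540276, -0.60783622,  0.25328763]), 'orientation': array([-1.79999349e+02, -1.35603070e-04,  1.34522147e+01]), 'force': array([0.60206598, 0.11439099, 0.25454845]), 'moment': array([ 0.06458442, -0.01347345,  0.04057562]), 'grasp_force': 0.0, 'width': 0.08560346009218044} 0.022
```

View pics/scene0.png

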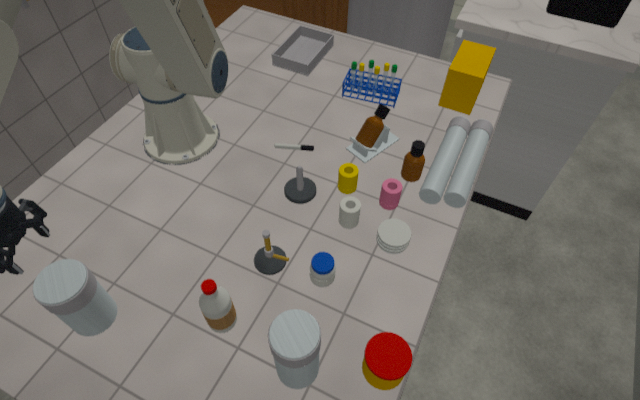

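View pics/top0.png

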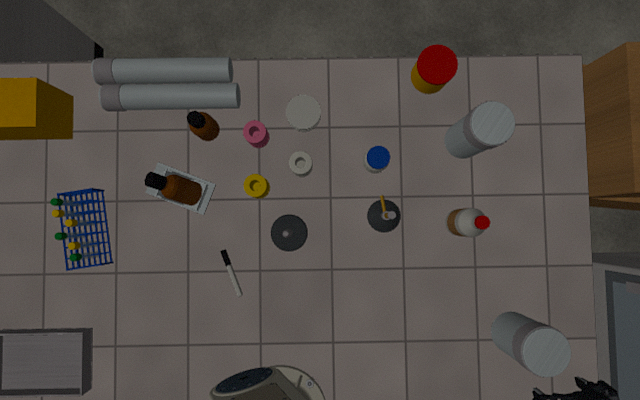

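Identification:
- **Roll:** three candidates in top view, pink at (255,131), yellow at (257,187) and white/pale at (299,164). The pale one matches, and it appears at (349,211) in scene.
- **Bottle:** the one in the rest, top (177,188), scene (373,126). Bottle2 stands upright at top (202,126).
- **Fixtures:** stand at top (290,232), burner at top (383,216).

I'll fit model silhouettes to the masks and make one confirming crop.

```bash
cat > h.py <<'E'
import numpy as np, cv2, pickle
from scipy.spatial.transform import Rotation as R
from scipy.optimize import minimize
def proj(p,X):
    Rm=R.from_euler('xyz',p["orientation"],degrees=True).as_matrix()
    c=(np.atleast_2d(X)-p["origin"])@Rm
    return (c[:,:2]/c[:,2:])@np.diag(np.diag(p["K"])[:2])+p["K"][:2,2]
def plane(p,uv,z):
    Rm=R.from_euler('xyz',p["orientation"],degrees=True).as_matrix()
    d=Rm@np.linalg.inv(p["K"])@[uv[0],uv[1],1]
    return p["origin"]+d*(z-p["origin"][2])/d[2]
t=np.linspace(0,2*np.pi,40,endpoint=False)
def ring(r,z): return np.c_[r*np.cos(t),r*np.sin(t),0*t+z]
def cyl(r,a,b): return np.r_[ring(r,a),ring(r,b)]
BOT=[cyl(.032,0,.074),np.r_[ring(.032,.074),ring(.014,.093)],cyl(.014,.093,.1),cyl(.019,.1,.136)]
STAND=[cyl(.05,0,.015),cyl(.01,.015,.105)]
ROLL=[cyl(.03,0,.08)]
BURN=[cyl(.045,0,.012)]
def rest_bottle(x,y,yaw):
    T=R.from_euler('y',-38,degrees=True); Z=R.from_euler('z',yaw)
    return [Z.apply(T.apply(P)+[.05,0,.037])+[x,y,0] for P in BOT]
def sil(p,parts,s=4):
    m=np.zeros((400*s,640*s),np.uint8)
    for P in parts:
        h=cv2.convexHull(((proj(p,P)+.5)*s).astype(np.int32).reshape(-1,1,2)); cv2.fillConvexPoly(m,h,1)
    return cv2.resize(m.astype(np.float32),(640,400),interpolation=cv2.INTER_AREA)
def fit(views,build,x0,step):
    f=lambda q:sum(np.abs(sil(p,build(q))-m).sum()/m.sum() for p,m in views)
    S=np.array([x0]+[np.array(x0)+np.eye(len(x0))[i]*step[i] for i in range(len(x0))])
    r=minimize(f,x0,method="Nelder-Mead",options=dict(initial_simplex=S,xatol=2e-4,fatol=1e-3))
    return r.x,r.fun
def up(parts): return lambda q:[P+[q[0],q[1],0] for P in parts]
E
python3 - <<'E'
from h import *
P=pickle.load(open("p0.pkl","rb")); T,S=P["top"],P["scene"]
m=lambda k,i:P[k][i]["pixels"].astype(np.float32)
def go(n,views,b,px,z,yaw=None):
    x0=list(plane(T,px,z)[:2])+([] if yaw is None else [yaw]); 
    for v in ([views] if len(views)<2 else [views]+[[w] for w in views]):
        x,f=fit(v,b,x0,[.01,.01,.1]); print(n,x.round(4),round(f,3))
go("roll",[(T,m("toproll",2)),(S,m("sceneroll",0))],up(ROLL),(299,164),.06)
go("stand",[(T,m("topstand",0)),(S,m("scenestand",0))],up(STAND),(289,232),.015)
g=T["image"].max(2); print(g[225:240,270:310:6][::5]);
d=np.zeros((400,640),np.uint8); d[195:237,362:404]=1
d=((g<75)*d).astype(np.float32); print(d.sum()); 
go("burn",[(T,m("topburner",0))],up(BURN),(383,216),.01)
go("burn_dark",[(T,d)],up(BURN),(383,216),.01)
go("bottle",[(T,m("topbottle",1)),(S,m("scenebottle",0))],lambda q:rest_bottle(*q),(180,187),.05,-1.3)
go("bottle2",[(T,m("topbottle",0)),(S,m("scenebottle",1))],up(BOT),(205,128),.05)
a=cv2.resize(T["image"][90:260,130:420],None,fx=2.7,fy=2.7,interpolation=cv2.INTER_CUBIC); cv2.imwrite("pics/crop0.png",cv2.convertScaleAbs(a,alpha=1.5))
E
```

```text
roll [ 0.6544 -0.0654] 0.185
roll [ 0.655  -0.0669] 0.13
roll [ 0.6544 -0.0648] 0.048
stand [ 0.4749 -0.0312] 0.128
stand [ 0.4751 -0.0323] 0.067
stand [ 0.4742 -0.0305] 0.055
[[101  31  36  37  37  39  67]
 [ 93  34  33  42  36  38  21]
 [ 89  40  47  45  35  35  24]]
871.0
burn [ 0.5166 -0.2874] 0.049
burn_dark [ 0.5172 -0.2872] 0.295
bottle [ 0.5995  0.2639 -1.9448] 0.129
bottle [ 0.6     0.2632 -1.9457] 0.048
bottle [ 0.5987  0.2661 -1.9702] 0.059
bottle2 [0.7601 0.1884] 0.119
bottle2 [0.7598 0.1883] 0.06
bottle2 [0.7599 0.19  ] 0.051
```

View pics/crop0.png

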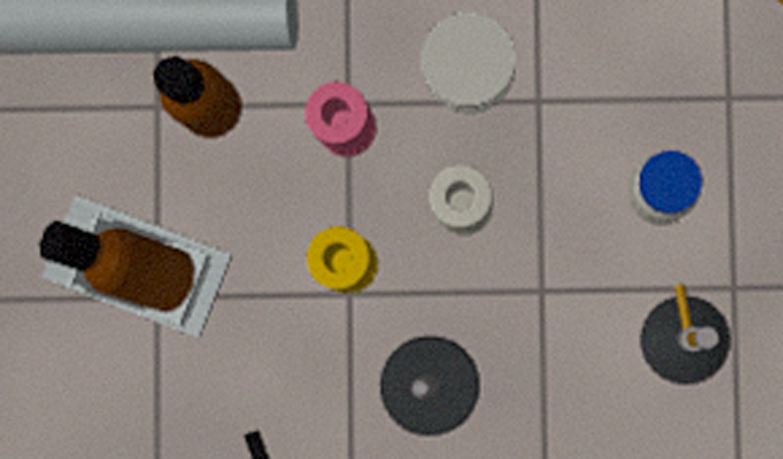

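The crop confirms the pale white roll stands at top (299,164), between the pink and yellow look-alikes. The leaning bottle lies in the rest with its cap to the left. The fitted burner–stand distance is 259.5 mm against 260 given, so the positions hold.

I'll go above the cap, at about (0.608, 0.285), with tool x along the lean direction (yaw 68.6).

Request:
drive_tool([
  {"travel": [65.8,-76.1,0],"twist": -55.1,"jaw": 1},
  {"travel": [65.8,-76.1,0],"twist": -55.1,"jaw": 1},
  {"travel": [65.8,-76.1,0],"twist": -55.1,"jaw": 1},
  {"travel": [65.8,-76.1,0],"twist": -55.1,"jaw": 1},
  {"travel": [65.8,-76.1,0],"twist": -55.1,"jaw": 1},
  {"travel": [65.8,-76.1,0],"twist": -55.1,"jaw": 1},
  {"travel": [65.8,-76.1,0],"twist": -55.1,"jaw": 1},
  {"travel": [65.8,-76.1,0],"twist": -55.1,"jaw": 1},
])

```text
clock: 1.9
eef_pos: [0.33, -0.251, 0.2536]
orientation: [179.9, 0.0, 68.7]
force: [1.7, 0.6, 0.2]
width: 0.0856
grasp_force: 0.0
```

```bash
cat >> h.py <<'E'
def to(arm,tgt,yaw=None):
    o=arm.get_obs(); a=o["orientation"][2]; c,s=np.cos(np.radians(a)),np.sin(np.radians(a)); d=np.array(tgt)-o["eef_pos"]
    print("t",o["clock"],"tcp",o["eef_pos"].round(4),"rpy",o["orientation"].round(2),"F",o["force"].round(1),"w",round(o["width"],4))
    print("travel cm",(100*np.array([c*d[0]+s*d[1],s*d[0]-c*d[1],-d[2]])).round(2),"twist",None if yaw is None else round(a-yaw,1))
E
python3 -c "
from h import *; from rig import arm
to(arm,(.608,.285,.253),68.6)"
```

```text
t 1.9 tcp [ 0.33   -0.251   0.2536] rpy [1.7994e+02 1.0000e-02 6.8650e+01] F [1.7 0.6 0.2] w 0.0856
travel cm [6.004e+01 6.380e+00 6.000e-02] twist 0.1
```

Request:
drive_tool([
  {"travel": [60,6.4,0],"twist": 0,"jaw": 1},
  {"travel": [60,6.4,0],"twist": 0,"jaw": 1},
  {"travel": [60,6.4,0],"twist": 0,"jaw": 1},
  {"travel": [60,6.4,0],"twist": 0,"jaw": 1},
  {"travel": [60,6.4,0],"twist": 0,"jaw": 1},
  {"travel": [60,6.4,0],"twist": 0,"jaw": 1},
  {"travel": [60,6.4,0],"twist": 0,"jaw": 1},
  {"travel": [60,6.4,0],"twist": 0,"jaw": 1},
])

```text
clock: 2.7
eef_pos: [0.5151, 0.1042, 0.2535]
orientation: [180.0, -0.0, 68.6]
force: [1.3, -1.6, 0.2]
width: 0.0853
grasp_force: 0.0
```

```bash
python3 -c "
from h import *; from rig import arm
to(arm,(.608,.285,.253),68.6)"
```

```text
t 2.7 tcp [0.5151 0.1042 0.2535] rpy [ 1.7996e+02 -1.0000e-02  6.8580e+01] F [ 1.3 -1.6  0.2] w 0.0853
travel cm [20.23  2.05  0.05] twist -0.0
```

Request:
drive_tool([
  {"travel": [19.8,2.0,0],"twist": 0,"jaw": 1},
  {"travel": [19.8,2.0,0],"twist": 0,"jaw": 1},
  {"travel": [19.8,2.0,0],"twist": 0,"jaw": 1},
  {"travel": [19.8,2.0,0],"twist": 0,"jaw": 1},
  {"travel": [19.8,2.0,0],"twist": 0,"jaw": 1},
  {"travel": [19.8,2.0,0],"twist": 0,"jaw": 1},
  {"travel": [19.8,2.0,0],"twist": 0,"jaw": 1},
])

```text
clock: 3.4
eef_pos: [0.6049, 0.2782, 0.253]
orientation: [-180.0, 0.0, 68.5]
force: [-0.1, -0.0, -0.0]
width: 0.0856
grasp_force: 0.0
```

```bash
python3 -c "
from h import *; from rig import arm
to(arm,(.608,.285,.133),68.6)
p=arm.capture('wrist')
for r in arm.masks_of(p,'bottle'):
  m=r['pixels'].astype(np.float32); print(r['confidence'],r['at'],m.sum())
  if r is not None: print(fit([(p,m)],lambda q:rest_bottle(*q),[.5995,.2639,-1.945],[.01,.01,.1]))
im=p['image'].copy()
for P in rest_bottle(.5995,.2639,-1.945):
  cv2.polylines(im,[cv2.convexHull(proj(p,P).astype(np.int32).reshape(-1,1,2))],True,(0,255,0),1)
cv2.imwrite('pics/w1.png',im)
"
```

```text
t 3.4 tcp [0.6049 0.2782 0.253 ] rpy [-1.7997e+02  5.0000e-02  6.8540e+01] F [-0.1 -0.  -0. ] w 0.0856
travel cm [ 0.75  0.04 12.  ] twist -0.1
0.92 [207.2, 511.6] 7917.0
(array([ 0.65283333, -0.06943333, -1.23388889]), np.float64(1.0))
0.61 [212.1, 315.4] 5973.0
(array([ 0.60034485,  0.26414867, -1.95113842]), np.float64(0.031014565378427505))
```

View pics/w1.png

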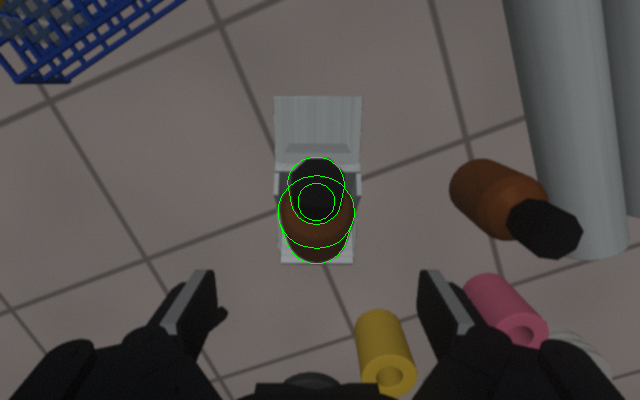

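The wrist picture shows the bottle outline (317,210) matching the model. The cap centre is at about (0.6087, 0.2852) and clear of the fingers. Next I'll descend and grip the cap.

Request:
drive_tool([
  {"travel": [0.8,0.05,4],"twist": 0,"jaw": 1},
  {"travel": [0.8,0.05,8],"twist": 0,"jaw": 1},
  {"travel": [0.8,0.05,12],"twist": 0,"jaw": 1},
  {"travel": [0.8,0.05,12],"twist": 0,"jaw": 1},
  {"travel": [0.8,0.05,12],"twist": 0,"jaw": -0.5},
  {"travel": [0.8,0.05,12],"twist": 0,"jaw": -0.5},
  {"travel": [0.8,0.05,12],"twist": 0,"jaw": -0.5},
  {"travel": [0.8,0.05,12],"twist": 0,"jaw": -0.5},
], squeeze=30)

```text
clock: 4.3
eef_pos: [0.6098, 0.2868, 0.1356]
orientation: [179.9, -0.2, 68.5]
force: [-0.6, -1.1, 6.9]
width: 0.0354
grasp_force: 31.9
```

Request:
drive_tool([
  {"travel": [0,0,0],"twist": 0,"jaw": -0.5},
  {"travel": [0,0,0],"twist": 0,"jaw": -0.5},
  {"travel": [0,0,0],"twist": 0,"jaw": -0.5},
])

```text
clock: 4.6
eef_pos: [0.6098, 0.2868, 0.1356]
orientation: [179.9, -0.1, 68.5]
force: [-1.2, -0.5, 7.9]
width: 0.0355
grasp_force: 32.0
```

Request:
drive_tool([
  {"travel": [0,0,-1],"twist": 0,"jaw": -0.5},
  {"travel": [0,0,-2.5],"twist": 0,"jaw": -0.5},
  {"travel": [0,0,-4.5],"twist": 0,"jaw": -0.5},
  {"travel": [0,0,-6.5],"twist": 0,"jaw": -0.5},
  {"travel": [0,0,-8.5],"twist": 0,"jaw": -0.5},
  {"travel": [0,0,-10.5],"twist": 0,"jaw": -0.5},
  {"travel": [0,0,-11],"twist": 0,"jaw": -0.5},
  {"travel": [0,0,-11],"twist": 0,"jaw": -0.5},
])

```text
clock: 5.4
eef_pos: [0.6093, 0.2864, 0.2449]
orientation: [179.9, -0.1, 68.6]
force: [-0.7, -0.4, -1.7]
width: 0.0358
grasp_force: 30.9
```

```bash
cat >> h.py <<'E'
def held(o,q,yaw):  # q: tilt deg, L (m)
    T=R.from_euler('y',-q[0],degrees=True);Z=R.from_euler('z',yaw+180,degrees=True)
    return [Z.apply(T.apply(P-[0,0,q[1]]))+o["eef_pos"]-[0,0,.003] for P in BOT]
def tilt(arm,q0,names=("wrist","scene","top")):
    o=arm.get_obs();vs=[]
    for n in names:
        p=arm.capture(n); s0=sil(p,held(o,q0,o["orientation"][2]))
        best=max(arm.masks_of(p,"bottle"),key=lambda r:(s0*r["pixels"]).sum(),default=None)
        if best is not None and (s0*best["pixels"]).sum()>100: 
            v=(p,best["pixels"].astype(np.float32)); vs.append(v)
            print(n,fit([v],lambda q:held(o,q,o["orientation"][2]),q0,[10,.01]))
    return vs
E
python3 -c "
from h import *; from rig import arm
to(arm,(.608,.285,.133),68.6)
tilt(arm,[38,.118])
"
```

```text
t 5.4 tcp [0.6093 0.2864 0.2449] rpy [ 1.799e+02 -1.000e-01  6.855e+01] F [-0.7 -0.4 -1.7] w 0.0358
travel cm [-0.18 -0.07 11.19] twist -0.0
wrist (array([36.82724948,  0.12716029]), np.float64(0.13202130794525146))
scene (array([39.89502478,  0.12184412]), np.float64(0.12044863402843475))
top (array([27.37778473,  0.14048737]), np.float64(0.08764665573835373))
```

The bottle is held at about 38° and the tool cannot tilt. I'll stand the bottle upright by pushing its base against the fixed spindle, so that it pivots in the pads. The approach is from the lean side at a light 20 N grip.

```bash
python3 -c "
from h import *; from rig import arm
S=np.array([.4745,-.0315]);n=np.array([np.cos(np.radians(68.5)),np.sin(np.radians(68.5))])
for r,z in((.135,.245),(.135,.166),(.042,.166)): to(arm,[*(S+r*n),z],68.5)
" | grep travel
```

```text
travel cm [-20.95  -0.84  -0.28] twist 0.1
travel cm [-20.95  -0.84   7.62] twist 0.1
travel cm [-30.25  -0.84   7.62] twist 0.1
```

Request:
drive_tool([
  {"travel": [-2,0,0],"twist": 0,"jaw": -0.5},
  {"travel": [-6,-0.2,0],"twist": 0,"jaw": -0.5},
  {"travel": [-10,-0.4,0],"twist": 0,"jaw": -0.5},
  {"travel": [-14,-0.6,0],"twist": 0,"jaw": -0.5},
  {"travel": [-18,-0.8,0],"twist": 0,"jaw": -0.5},
  {"travel": [-20.5,-0.8,0],"twist": 0,"jaw": -0.5},
  {"travel": [-21,-0.8,1],"twist": 0,"jaw": -0.5},
  {"travel": [-21,-0.8,3],"twist": 0,"jaw": -0.5},
], squeeze=20)

```text
clock: 6.5
eef_pos: [0.5254, 0.0932, 0.2138]
orientation: [179.9, -0.1, 68.5]
force: [0.5, 0.5, -1.1]
width: 0.0356
grasp_force: 30.7
```

Request:
drive_tool([
  {"travel": [0,0,2],"twist": 0,"jaw": -0.5},
  {"travel": [0,0,4],"twist": 0,"jaw": -0.5},
  {"travel": [0,0,4.6],"twist": 0,"jaw": -0.5},
  {"travel": [0,0,4.6],"twist": 0,"jaw": -0.5},
])

```text
clock: 6.9
eef_pos: [0.5241, 0.094, 0.166]
orientation: [-179.9, 0.1, 68.6]
force: [-1.1, -0.8, -1.0]
width: 0.0355
grasp_force: 30.7
```

```bash
python3 -c "
from h import *; from rig import arm
S=np.array([.4745,-.0315]);n=np.array([np.cos(np.radians(68.5)),np.sin(np.radians(68.5))])
to(arm,[*(S+.042*n),.166],68.5)
vs=tilt(arm,[38,.121])
cv2.imwrite('pics/s2.png',cv2.resize(vs[1][0]['image'][80:280,200:500],None,fx=2.5,fy=2.5))
"
```

```text
t 6.9 tcp [0.5241 0.094  0.166 ] rpy [-1.7988e+02  7.0000e-02  6.8570e+01] F [-1.1 -0.8 -1. ] w 0.0355
travel cm [-9.3  -0.02  0.  ] twist 0.1
wrist (array([36.98261904,  0.12739069]), np.float64(0.13199526071548462))
scene (array([39.33156369,  0.11861286]), np.float64(0.13478054106235504))
top (array([19.64800793,  0.18646473]), np.float64(0.18126341700553894))
```

View pics/s2.png

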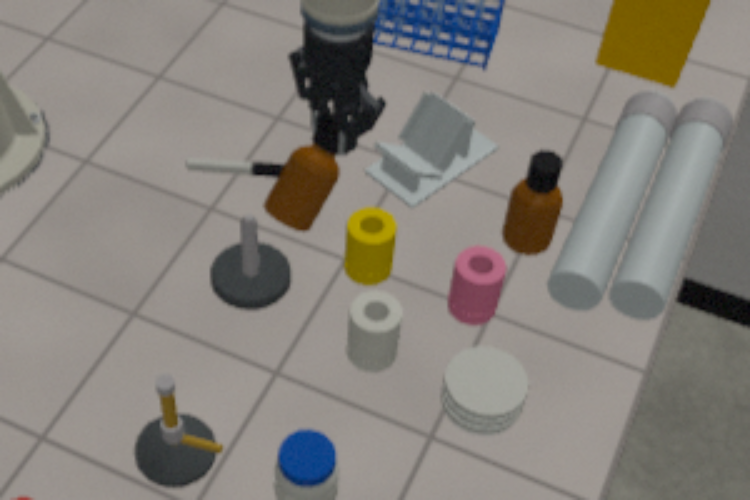

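The scene shows the bottle hanging at 38° beside the spindle, with its base facing the spindle and everything else clear. I'll push it gently.

Request:
drive_tool([
  {"travel": [-1,0,0],"twist": 0,"jaw": -0.5},
  {"travel": [-2,0,0],"twist": 0,"jaw": -0.5},
  {"travel": [-3,0,0],"twist": 0,"jaw": -0.5},
  {"travel": [-4,0,0],"twist": 0,"jaw": -0.5},
  {"travel": [-5,0,0],"twist": 0,"jaw": -0.5},
  {"travel": [-5,0,0],"twist": 0,"jaw": -0.5},
], squeeze=20)

```text
clock: 7.8
eef_pos: [0.5067, 0.0461, 0.1679]
orientation: [179.9, -0.1, 68.5]
force: [1.7, 0.5, -1.5]
width: 0.0359
grasp_force: 30.9
```

```bash
python3 -c "
from h import *; from rig import arm
S=np.array([.4745,-.0315]);n=np.array([np.cos(np.radians(68.5)),np.sin(np.radians(68.5))])
to(arm,[*(S+.042*n),.166],68.5)
tilt(arm,[28,.121],('wrist','scene'))
"
```

```text
t 7.8 tcp [0.5067 0.0461 0.1679] rpy [ 1.7989e+02 -6.0000e-02  6.8480e+01] F [ 1.7  0.5 -1.5] w 0.0359
travel cm [-4.2  -0.15  0.19] twist -0.0
wrist (array([19.72230721,  0.13120369]), np.float64(0.09868626296520233))
scene (array([20.41388798,  0.11892578]), np.float64(0.18554432690143585))
```

Pivoting works, with the tilt now about 20° at small force. I'll continue to upright.

Request:
drive_tool([
  {"travel": [-1,0,0],"twist": 0,"jaw": -0.5},
  {"travel": [-2,0,0],"twist": 0,"jaw": -0.5},
  {"travel": [-3,0,0],"twist": 0,"jaw": -0.5},
  {"travel": [-3.8,0,0],"twist": 0,"jaw": -0.5},
  {"travel": [-4.2,0,0],"twist": 0,"jaw": -0.5},
  {"travel": [-4.2,0,0],"twist": 0,"jaw": -0.5},
])

```text
clock: 8.6
eef_pos: [0.4904, 0.0073, 0.1672]
orientation: [-180.0, 0.0, 68.5]
force: [1.4, 1.5, -1.5]
width: 0.0355
grasp_force: 32.4
```

```bash
python3 -c "
from h import *; from rig import arm
S=np.array([.4745,-.0315]);n=np.array([np.cos(np.radians(68.5)),np.sin(np.radians(68.5))])
to(arm,[*(S+.042*n),.166],68.5)
tilt(arm,[3,.121],('wrist','scene'))
"
```

```text
t 8.6 tcp [0.4904 0.0073 0.1672] rpy [-1.7997e+02  3.0000e-02  6.8510e+01] F [ 1.4  1.5 -1.5] w 0.0355
travel cm [ 0.   -0.06  0.12] twist 0.0
wrist (array([-0.32569431,  0.12677044]), np.float64(0.05184081569314003))
scene (array([-3.23329163,  0.12166372]), np.float64(0.30789363384246826))
```

Request:
drive_tool([
  {"travel": [1,0,-1],"twist": 0,"jaw": -0.5},
  {"travel": [2,0,-4],"twist": 0,"jaw": -0.5},
  {"travel": [2,0,-8],"twist": 0,"jaw": -0.5},
  {"travel": [2,0,-10.5],"twist": 0,"jaw": -0.5},
  {"travel": [2,0,-10.5],"twist": 0,"jaw": -0.5},
])

```text
clock: 9.3
eef_pos: [0.5004, 0.0275, 0.2765]
orientation: [179.7, -0.2, 68.6]
force: [-0.1, -0.2, -1.5]
width: 0.035
grasp_force: 32.5
```

```bash
python3 -c "
from h import *; from rig import arm
to(arm,(.4957,-.1594,.26))
"
```

```text
t 9.3 tcp [0.5004 0.0275 0.2765] rpy [ 1.7965e+02 -1.5000e-01  6.8590e+01] F [-0.1 -0.2 -1.5] w 0.035
travel cm [-17.57   6.38   1.65] twist None
```

Request:
drive_tool([
  {"travel": [-4,1.5,0],"twist": 0,"jaw": -0.5},
  {"travel": [-8,2.9,0],"twist": 0,"jaw": -0.5},
  {"travel": [-12,4.3,0],"twist": 0,"jaw": -0.5},
  {"travel": [-15.5,5.6,0],"twist": 0,"jaw": -0.5},
  {"travel": [-17.6,6.4,0],"twist": 0,"jaw": -0.5},
  {"travel": [-17.6,6.4,4],"twist": 0,"jaw": -0.5},
  {"travel": [-17.6,6.4,8],"twist": 0,"jaw": -0.5},
  {"travel": [-17.6,6.4,12],"twist": 0,"jaw": -0.5},
])

```text
clock: 10.1
eef_pos: [0.4929, -0.1603, 0.1504]
orientation: [-180.0, 0.0, 68.5]
force: [1.1, -0.3, -2.0]
width: 0.0355
grasp_force: 32.4
```

Request:
drive_tool([
  {"travel": [0,0,0],"twist": 0,"jaw": -0.5},
  {"travel": [0,0,0],"twist": 0,"jaw": -0.5},
])

```text
clock: 10.3
eef_pos: [0.4931, -0.1601, 0.152]
orientation: [-179.9, 0.0, 68.6]
force: [0.4, 0.2, -1.1]
width: 0.0358
grasp_force: 32.3
```

```bash
python3 -c "
from h import *; from rig import arm
to(arm,(.4957,-.1594,.12))
vs=tilt(arm,[1,.121])
# refine burner/stand from wrist picture
w=vs[0][0]
for n,parts,x0 in(('burner',BURN,(.5168,-.2873)),('stand',STAND,(.4745,-.0315))):
  for r in arm.masks_of(w,n):
    m=r['pixels'].astype(np.float32); print(n,round(r['confidence'],2),r['at'],m.sum(),m.any(0).nonzero()[0][[0,-1]],m.any(1).nonzero()[0][[0,-1]],proj(w,[*x0,0.01]).round())
cv2.imwrite('pics/w3.png',w['image'])
"
```

```text
t 10.3 tcp [ 0.4931 -0.1601  0.152 ] rpy [-1.7986e+02  1.0000e-02  6.8570e+01] F [ 0.4  0.2 -1.1] w 0.0358
travel cm [0.16 0.22 3.2 ] twist None
wrist (array([-0.57337379,  0.12657105]), np.float64(0.04840359091758728))
scene (array([-3.32531714,  0.12188813]), np.float64(0.39600664377212524))
burner 0.98 [295.5, 419.9] 2664.0 [353 464] [261 399] [[394. 313.]]
stand 0.64 [45.5, 223.4] 13491.0 [143 295] [  0 108] [[222.  35.]]
```

View pics/w3.png

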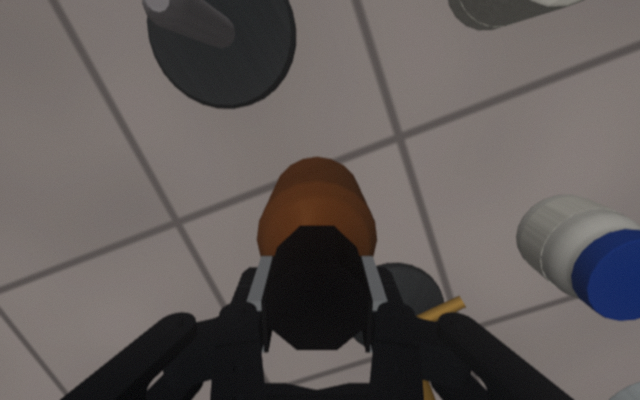

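The wrist picture shows the bottle upright between the stand foot (222,35) and the burner foot (400,300). Lowering now.

Request:
drive_tool([
  {"travel": [0.15,0.2,0.8],"twist": 0,"jaw": -0.5},
  {"travel": [0.15,0.2,1.5],"twist": 0,"jaw": -0.5},
  {"travel": [0.15,0.2,1.9],"twist": 0,"jaw": -0.5},
  {"travel": [0.15,0.2,2.2],"twist": 0,"jaw": -0.5},
  {"travel": [0.15,0.2,2.2],"twist": 0,"jaw": -0.5},
])

```text
clock: 11.2
eef_pos: [0.4954, -0.1598, 0.1296]
orientation: [-179.9, 0.0, 68.6]
force: [0.8, -1.3, -1.4]
width: 0.0356
grasp_force: 32.3
```

Request:
drive_tool([
  {"travel": [0,0,0.2],"twist": 0,"jaw": -0.5},
  {"travel": [0,0,0.4],"twist": 0,"jaw": -0.5},
  {"travel": [0,0,0.4],"twist": 0,"jaw": -0.5},
])

```text
clock: 11.5
eef_pos: [0.4958, -0.1599, 0.1261]
orientation: [-180.0, 0.0, 68.6]
force: [-0.3, -1.0, -0.9]
width: 0.0357
grasp_force: 32.3
```

Request:
drive_tool([
  {"travel": [0,0,0.2],"twist": 0,"jaw": -0.5},
  {"travel": [0,0,0.4],"twist": 0,"jaw": -0.5},
  {"travel": [0,0,0.4],"twist": 0,"jaw": -0.5},
])

```text
clock: 11.8
eef_pos: [0.496, -0.16, 0.1227]
orientation: [180.0, 0.0, 68.6]
force: [-1.4, -0.0, 4.3]
width: 0.0357
grasp_force: 33.0
```

Request:
drive_tool([
  {"travel": [0,0,0.1],"twist": 0,"jaw": -0.5},
  {"travel": [0,0,0.2],"twist": 0,"jaw": -0.5},
  {"travel": [0,0,0.2],"twist": 0,"jaw": -0.5},
])

```text
clock: 12.1
eef_pos: [0.4964, -0.1607, 0.1224]
orientation: [179.9, 0.0, 68.6]
force: [-7.2, -1.2, 24.9]
width: 0.0354
grasp_force: 35.9
```

The bottle is seated flat. I'll relieve the pressure, open and rise.

Request:
drive_tool([
  {"travel": [0,0,-0.2],"twist": 0,"jaw": -0.5},
  {"travel": [0,0,-0.2],"twist": 0,"jaw": 1},
  {"travel": [0,0,-0.2],"twist": 0,"jaw": 1},
  {"travel": [0,0,-0.2],"twist": 0,"jaw": 1},
  {"travel": [0,0,-0.2],"twist": 0,"jaw": 1},
  {"travel": [0,0,-4],"twist": 0,"jaw": 1},
  {"travel": [0,0,-8],"twist": 0,"jaw": 1},
  {"travel": [0,0,-12],"twist": 0,"jaw": 1},
])

```text
clock: 12.9
eef_pos: [0.4955, -0.1597, 0.2412]
orientation: [-179.9, 0.0, 68.6]
force: [0.7, -0.4, -0.5]
width: 0.085
grasp_force: 0.0
```

```bash
python3 -c "
from h import *; from rig import arm
to(arm,(.6545,-.0658,.245),68.5)
for n in('scene','top','wrist'):
  p=arm.capture(n)
  for r in arm.masks_of(p,'bottle'):
    m=r['pixels'].astype(np.float32); s=sil(p,up(BOT)([.4957,-.16]))
    if (s*m).sum()>100: print(n,fit([(p,m)],up(BOT),[.4957,-.16],[.01,.01]))
"
```

```text
t 12.9 tcp [ 0.4955 -0.1597  0.2412] rpy [-179.93    0.     68.56] F [ 0.7 -0.4 -0.5] w 0.085
travel cm [14.55 11.37 -0.38] twist 0.1
scene (array([ 0.49556958, -0.15679609]), np.float64(0.05297014117240906))
wrist (array([ 0.49755745, -0.15688072]), np.float64(0.04617571458220482))
```

The bottle stands at about (0.4965, −0.158), within 3 mm of midway. Next I'll go above the pale roll.

Request:
drive_tool([
  {"travel": [3.6,2.8,0],"twist": 0,"jaw": 1},
  {"travel": [7.3,5.7,0],"twist": 0,"jaw": 1},
  {"travel": [11,8.5,0],"twist": 0,"jaw": 1},
  {"travel": [14,10.8,0],"twist": 0,"jaw": 1},
  {"travel": [14.6,11.4,0],"twist": 0,"jaw": 1},
  {"travel": [14.6,11.4,0],"twist": 0,"jaw": 1},
  {"travel": [14.6,11.4,0],"twist": 0,"jaw": 1},
])

```text
clock: 13.9
eef_pos: [0.6538, -0.0661, 0.2388]
orientation: [-179.8, 0.1, 68.5]
force: [0.1, 0.3, -0.4]
width: 0.0853
grasp_force: 0.0
```

```bash
python3 -c "
from h import *; from rig import arm
p=arm.capture('wrist'); s=sil(p,up(ROLL)([.6545,-.0658]))
for r in arm.masks_of(p,'roll'):
    m=r['pixels'].astype(np.float32); print(r['confidence'],r['at'],m.sum(),m.any(1).nonzero()[0][[0,-1]])
    if (s*m).sum()>100: x,f=fit([(p,m)],up(ROLL),[.6545,-.0658],[.01,.01]); print(x,f,p['image'][m>0].mean(0)); 
    if (s*m).sum()>100: to(arm,[*x,.068],68.5)
"
```

```text
0.81 [73.9, 194.5] 6305.0 [ 31 114]
0.8 [19.9, 356.3] 3390.0 [ 0 51]
0.65 [177.3, 320.6] 4570.0 [137 219]
[ 0.6560094  -0.06499891] 0.037992339581251144 [101.48008753 107.58840263 109.9892779 ]
t 14.0 tcp [ 0.6539 -0.0665  0.2398] rpy [-1.7992e+02  3.0000e-02  6.8500e+01] F [ 0.5  0.2 -0.4] w 0.0853
travel cm [ 0.22  0.14 17.18] twist -0.0
```

Request:
drive_tool([
  {"travel": [0.15,0.1,4.5],"twist": 0,"jaw": 1},
  {"travel": [0.15,0.1,9],"twist": 0,"jaw": 1},
  {"travel": [0.15,0.1,13],"twist": 0,"jaw": 1},
  {"travel": [0.15,0.1,16],"twist": 0,"jaw": 1},
  {"travel": [0.15,0.1,17.2],"twist": 0,"jaw": 1},
  {"travel": [0.15,0.1,17.2],"twist": 0,"jaw": 1},
  {"travel": [0.15,0.1,17.2],"twist": 0,"jaw": 0},
  {"travel": [0.15,0.1,17.2],"twist": 0,"jaw": 0},
], squeeze=40)

```text
clock: 14.8
eef_pos: [0.658, -0.0649, 0.0705]
orientation: [179.8, -0.0, 68.5]
force: [-2.1, -1.0, 38.1]
width: 0.059
grasp_force: 31.6
```

Request:
drive_tool([
  {"travel": [0,0,0],"twist": 0,"jaw": 0},
  {"travel": [0,0,0],"twist": 0,"jaw": 0},
])

```text
clock: 15.0
eef_pos: [0.6582, -0.0649, 0.0708]
orientation: [179.8, -0.0, 68.6]
force: [-1.3, -0.6, 6.2]
width: 0.0586
grasp_force: 43.2
```

Request:
drive_tool([
  {"travel": [0,0,-2],"twist": 0,"jaw": 0},
  {"travel": [0,0,-5],"twist": 0,"jaw": 0},
  {"travel": [0,0,-9],"twist": 0,"jaw": 0},
  {"travel": [0,0,-12],"twist": 0,"jaw": 0},
  {"travel": [0,0,-13],"twist": 0,"jaw": 0},
  {"travel": [0,0,-13],"twist": 0,"jaw": 0},
])

```text
clock: 15.6
eef_pos: [0.6579, -0.0647, 0.2008]
orientation: [179.8, -0.1, 68.6]
force: [-0.2, 0.2, -1.7]
width: 0.0583
grasp_force: 43.6
```

```bash
python3 -c "
from h import *; from rig import arm
to(arm,(.4746,-.0315,.205),68.5); o=arm.get_obs()
p=arm.capture('wrist')
for r in arm.masks_of(p,'roll'):
    m=r['pixels'].astype(np.float32); e=o['eef_pos']
    b=lambda q:[P+[q[0],q[1],q[2]] for P in ROLL]
    s=sil(p,b([e[0],e[1],e[2]-.068])); print(r['confidence'],m.sum(),(s*m).sum())
    if (s*m).sum()>500: print(fit([(p,m)],b,[e[0],e[1],e[2]-.068],[.005,.005,.005]))
cv2.imwrite('pics/w4.png',p['image'])
"
```

```text
t 15.6 tcp [ 0.6579 -0.0647  0.2008] rpy [ 1.7976e+02 -7.0000e-02  6.8550e+01] F [-0.2  0.2 -1.7] w 0.0583
travel cm [ -3.61 -18.28  -0.42] twist 0.1
0.63 3756.0 0.0
0.61 22599.0 22597.688
(array([ 0.65742511, -0.06744611,  0.12635193]), np.float64(0.010943515226244926))
0.58 8725.0 0.0
```

View pics/w4.png

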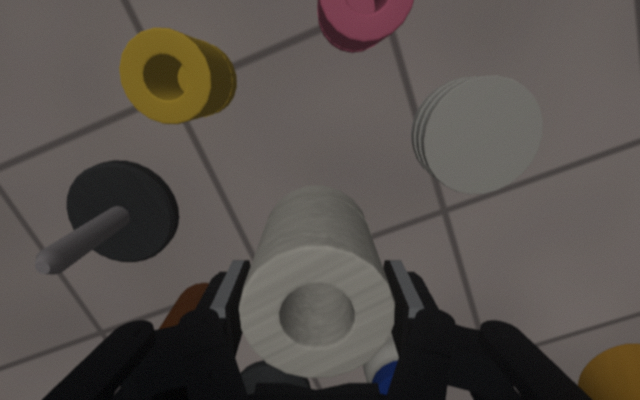

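The wrist picture shows the roll upright in the jaws at (318,300) with its bore visible. The stand is at (120,210). I'll move above the spindle.

Request:
drive_tool([
  {"travel": [-0.7,-3,-1.5],"twist": 0,"jaw": 0},
  {"travel": [-1.3,-7,-2],"twist": 0,"jaw": 0},
  {"travel": [-2.1,-11,-2],"twist": 0,"jaw": 0},
  {"travel": [-2.9,-15,-2],"twist": 0,"jaw": 0},
  {"travel": [-3.3,-17.5,-2],"twist": 0,"jaw": 0},
  {"travel": [-3.4,-18.3,-2],"twist": 0,"jaw": 0},
  {"travel": [-3.4,-18.3,-2],"twist": 0,"jaw": 0},
  {"travel": [-3.4,-18.3,-2],"twist": 0,"jaw": 0},
])

```text
clock: 16.5
eef_pos: [0.4751, -0.0295, 0.218]
orientation: [180.0, -0.0, 68.6]
force: [1.5, -0.9, -1.2]
width: 0.0589
grasp_force: 43.8
```

```bash
python3 -c "
from h import *; from rig import arm
o=arm.get_obs(); e=o['eef_pos']
b=lambda q:[P+[q[0],q[1],q[2]] for P in ROLL]; b2=lambda q:[P+[q[0],q[1],e[2]-.072] for P in ROLL]
for n in('wrist','scene','top'):
  p=arm.capture(n); cv2.imwrite('pics/%s5.png'%n,p['image']); s=sil(p,b2(e[:2]))
  for r in arm.masks_of(p,'roll'):
    m=r['pixels'].astype(np.float32)
    if (s*m).sum()>.5*s.sum(): print(n,fit([(p,m)],b2,e[:2],[.005,.005]))
  for r in arm.masks_of(p,'stand')[:2]:
    m=r['pixels'].astype(np.float32); print(n,'stand',r['at'],m.sum(),m.any(0).nonzero()[0][[0,-1]],m.any(1).nonzero()[0][[0,-1]],proj(p,[.4746,-.0315,.015]))
to(arm,(.4746+.001,-.0315+.0023,.09),68.5)
"
```

```text
wrist (array([ 0.47522241, -0.03048675]), np.float64(0.029310211539268494))
wrist stand [162.0, 315.8] 6179.0 [265 368] [120 201] [[316.11455888 177.17200266]]
scene (array([ 0.47337217, -0.03136663]), np.float64(0.37630704045295715))
scene stand [187.9, 297.2] 680.0 [285 315] [166 202] [[299.49062078 187.86910969]]
t 16.95 tcp [ 0.4742 -0.0294  0.2182] rpy [-179.99    0.     68.55] F [-0.5  0.6 -1.3] w 0.0587
travel cm [ 0.07  0.12 12.82] twist 0.0
```

View pics/wrist5.png

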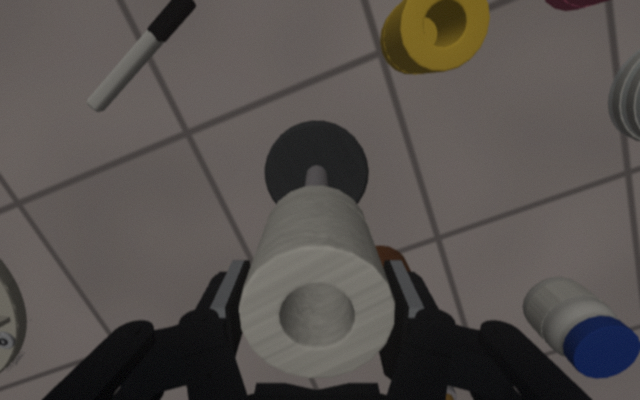

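Lateral alignment is good: the foot spans columns 265–368 (centre 316) and the roll centre is at 318. I'll lower and watch the force.

Request:
drive_tool([
  {"travel": [0,0.05,1.5],"twist": 0,"jaw": 0},
  {"travel": [0,0.05,2.5],"twist": 0,"jaw": 0},
  {"travel": [0,0.05,3.2],"twist": 0,"jaw": 0},
  {"travel": [0,0.05,3.9],"twist": 0,"jaw": 0},
  {"travel": [0,0.05,4.6],"twist": 0,"jaw": 0},
  {"travel": [0,0.05,4.6],"twist": 0,"jaw": 0},
])

```text
clock: 17.55
eef_pos: [0.474, -0.0295, 0.1714]
orientation: [-179.9, 0.0, 68.6]
force: [-0.2, 0.3, 0.0]
width: 0.0583
grasp_force: 43.8
```

Request:
drive_tool([
  {"travel": [0,0,1],"twist": 0,"jaw": 0},
  {"travel": [0,0,2],"twist": 0,"jaw": 0},
  {"travel": [0,0,3.2],"twist": 0,"jaw": 0},
  {"travel": [0,0,4.4],"twist": 0,"jaw": 0},
  {"travel": [0,0,4.4],"twist": 0,"jaw": 0},
])

```text
clock: 18.05
eef_pos: [0.4732, -0.0295, 0.1263]
orientation: [-179.8, 0.1, 68.6]
force: [0.3, 0.2, -1.2]
width: 0.0587
grasp_force: 43.8
```

Request:
drive_tool([
  {"travel": [0,0,1],"twist": 0,"jaw": 0},
  {"travel": [0,0,2],"twist": 0,"jaw": 0},
  {"travel": [0,0,3],"twist": 0,"jaw": 0},
  {"travel": [0,0,3.5],"twist": 0,"jaw": 0},
  {"travel": [0,0,3.5],"twist": 0,"jaw": 0},
])

```text
clock: 18.55
eef_pos: [0.474, -0.0295, 0.0924]
orientation: [-179.9, 0.0, 68.6]
force: [0.8, 0.5, 0.3]
width: 0.0588
grasp_force: 43.8
```

Request:
drive_tool([
  {"travel": [0,0,0.2],"twist": 0,"jaw": 0},
  {"travel": [0,0,0.4],"twist": 0,"jaw": 0},
  {"travel": [0,0,0.4],"twist": 0,"jaw": 0},
])

```text
clock: 18.85
eef_pos: [0.4746, -0.0296, 0.0893]
orientation: [180.0, -0.0, 68.6]
force: [-1.0, -0.7, -1.1]
width: 0.0586
grasp_force: 43.8
```

Request:
drive_tool([
  {"travel": [0,0,0.2],"twist": 0,"jaw": 0},
  {"travel": [0,0,0.4],"twist": 0,"jaw": 0},
  {"travel": [0,0,0.4],"twist": 0,"jaw": 0},
])

```text
clock: 19.15
eef_pos: [0.4747, -0.0296, 0.0858]
orientation: [180.0, -0.0, 68.6]
force: [-2.4, 0.6, 8.6]
width: 0.0588
grasp_force: 44.5
```

It touches the foot, with the height agreeing (0.0858 − 0.0708 = 0.015). I'll release and rise.

Request:
drive_tool([
  {"travel": [0,0,0],"twist": 0,"jaw": 1},
  {"travel": [0,0,0],"twist": 0,"jaw": 1},
  {"travel": [0,0,0],"twist": 0,"jaw": 1},
  {"travel": [0,0,0],"twist": 0,"jaw": 1},
  {"travel": [0,0,-3],"twist": 0,"jaw": 1},
  {"travel": [0,0,-7],"twist": 0,"jaw": 1},
  {"travel": [0,0,-11],"twist": 0,"jaw": 1},
  {"travel": [0,0,-15],"twist": 0,"jaw": 1},
])

```text
clock: 19.95
eef_pos: [0.4742, -0.0295, 0.2368]
orientation: [-180.0, 0.0, 68.6]
force: [0.4, -0.4, -0.4]
width: 0.0854
grasp_force: 0.0
```

Request:
drive_tool([
  {"travel": [4,0,0],"twist": 0,"jaw": 1},
  {"travel": [8,0,0],"twist": 0,"jaw": 1},
  {"travel": [12,0,0],"twist": 0,"jaw": 1},
  {"travel": [15,0,0],"twist": 0,"jaw": 1},
  {"travel": [15,0,0],"twist": 0,"jaw": 1},
])

```text
clock: 20.45
eef_pos: [0.5305, 0.113, 0.2352]
orientation: [180.0, -0.1, 68.7]
force: [-0.0, -1.4, -0.5]
width: 0.0854
grasp_force: 0.0
```

```bash
python3 -c "
from h import *; from rig import arm
p=arm.capture('scene');t=arm.capture('top')
for q,n in((p,'scene'),(t,'top')):
  for name,parts,x0,z in(('bottle',BOT,[.4965,-.158],0),('roll',ROLL,[.4745,-.0315],.015)):
    b=lambda k:[P+[k[0],k[1],z] for P in parts]; s=sil(q,b(x0))
    for r in arm.masks_of(q,name):
      m=r['pixels'].astype(np.float32)
      if (s*m).sum()>.3*s.sum(): print(n,name,fit([(q,m)],b,x0,[.005,.005]))
a=[cv2.resize(p['image'][140:290,240:410],None,fx=2.3,fy=2.3),cv2.resize(t['image'][100:250,250:420],None,fx=2.3,fy=2.3)]
cv2.imwrite('pics/f.png',cv2.convertScaleAbs(np.hstack(a),alpha=1.4))
print(arm.get_obs()['clock'])
"
```

```text
scene bottle (array([ 0.49524825, -0.15698277]), np.float64(0.059659089893102646))
scene roll (array([ 0.47292148, -0.03019339]), np.float64(0.17655019462108612))
top bottle (array([ 0.49634116, -0.15990287]), np.float64(0.03815406933426857))
top roll (array([ 0.47385394, -0.03237845]), np.float64(0.1550000011920929))
20.75
```

View pics/f.png

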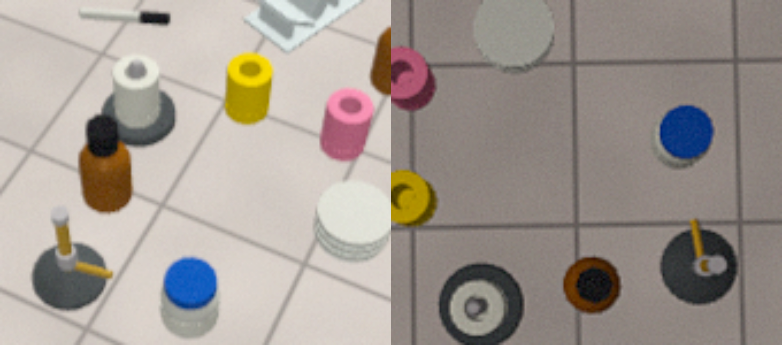

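The picture shows the roll down on the foot with the spindle tip in its bore, left view (136,75). The bottle is upright midway, at (105,165) in the left view and (592,285) in the right. Handing in.

```bash
python3 -c "
from rig import arm
print(arm.close_job())"
```

```text
the job is handed in; nothing more can be done
None
```

The roll is on the spindle, down on the stand's foot, and the bottle stands upright within about 3 mm of midway between burner and stand. Nothing else was touched on purpose, and the job was handed in at about 21 s; the hand-in call returned no verdict.

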